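# Roll the rubber drive roller to the gauge posts

### The arm

A 6-joint arm with a two-finger parallel gripper is mounted at the origin on the work surface. World frame = base frame: x ahead of the robot, y to its left, z up, the work surface at z = 0. Lengths are in m, angles in degrees, forces in N, time in s.
With the tool pointing down it reaches from about 0.4 to 0.825 m from the base axis. Payload 7 kg.
Tool frame: the origin (TCP) lies on the centre line of the jaws, within the pads' length; the fingertips stand r.tip_reach ahead of it and the grasp point (between the pads) is the TCP (r.tip_reach is the distance from the TCP to the fingertips, in m); z points along the fingers, y is the line along which they close (so a half turn about z gives the same grasp; the last joint's range is limited). The gripper opens to 88 mm and grips with 3 to 60 N. Pads are 19 mm wide; open, the fingers measure 130 mm over their backs; the gripper's body (78 mm by 193 mm) begins 47 mm behind the grasp point.
Start: joints at [-57.577, 20.546, 0.682, 0, -70.136, -16.507], TCP at [0.185, -0.649, 0.246] pointing down, gripper open.
Joint ranges: [-176.03, 176.03], [-82.01, 121.73], [-58.28, 71.71], [-173.87, 95.51], [-174.79, -0.11], [-173.66, 173.66]. Speed limits (degrees/s): [136.94, 136.94, 172.46, 180, 180, 180].

### API

Orientations are given as [roll, pitch, yaw] about the fixed x, y, z axes, in that order (R = Rz(yaw) Ry(pitch) Rx(roll)).
In Python, from plant import sensors, cams, r gives the robot as it stands.
- The arm moves only by the tool drive_tool, never from a script. Its argument "rows" is a list of rows, each an object of numbers: "fingers": the gripper's target within -1 to 1 (fully open at 1, half-way at 0, shut at -1); "x", "y", "z": the shift along the tool's x, y, z in m; "spin": the turn about the tool's z in rad. A call has 1 to 10 rows; each row is the pose to reach, as a shift and turn from the pose commanded when the call began, along the tool's axes at that moment; what a row does not reach only later rows make up. A row lasts 1/8 s, in which the tool goes at most 62.5 mm and 10.7 degrees, less where a joint would pass 70% of its speed; a pose out of reach is approached as far as the arm can. A call with a gripper value outside its range is refused whole. The fingers move at their own pace and stop on an object; "newtons" is the grip in N (left out, the last holds). Time passes only in rows, so rows that repeat a pose let the fingers close. It gives the time, the measured TCP pose, the force, the opening and the grip force at its end, in the units of the state.
- sensors.get_state(): the state, without advancing time (a new reading comes with each control period).
- cams.capture(name): name is "side" or "top" or "wrist"; returns a dict with "pixels" (480x640x3 uint8, red, green, blue), "intrinsics" (3x3 intrinsics, pixels), "eye" and "orientation" of the camera in the world; the wrist camera has in their place "T_tool_cam" (4x4, takes a point from camera to tool coordinates, whose origin is the TCP and whose axes are the flange's). Camera axes: x right, y up, looking along -z (the intrinsics and any distortion apply to the point x, -y, -z); pixel columns grow to the right and rows downward; lengths in m; the calibration is good to about 2 mm. A picture is of the moment at which its call begins: read the wrist's pose just before it. There is no depth.
- r.close_job(): hands the job in; it is judged then, once.
The state is a dict: "time_s": time; "joints": joint angles; "qd": joint speeds; "joint_torque": joint torques, N m; "tcp_pos": TCP position; "eef_rot": TCP orientation; "contact_force": force on the tool from outside, world axes, zero at the start; "moment": the same for the moment, N m; "gripper_width": finger opening in m; "gripper_force": force on a finger pad.
Only numpy, scipy, OpenCV 4.12 (cv2) and the standard library are available. Lean on these libraries where they do the work, as an engineer would, in place of code of your own. Each camera call takes 0.05 s, during which the arm holds its last target. There are 200 camera calls.

### The job

Roll the rubber roller along the cork strip by pushing on its top with the fingertips, so that it turns as it goes and comes to rest between the two brass gauge posts, with its axle pointing from post to post. Do not pinch it, lift it or push it from low down, and leave the motor, the tape window and the little pinch roller where they are.

Things in the scene. Friction and masses are not known exactly. Their poses are not given: they have to be found in the camera images.
- roller: Black rubber roller lying on the cork strip, 44 mm diameter, 80 mm long, steel axle ends stick out 10 mm each side; 0.13 to 0.25 kg. Origin at its centre, 28 mm above the work surface (top at 50 mm). x axis = axle; y and z turn as it rolls, z starts pointing up. Rolling free at 0.1 m/s it coasts about 8 mm. A fingertip gripping its top moves twice as far as the roller.
- gauge: Brass gauge, fixed: two pointed posts 34 mm high, 12 mm thick, 166 mm apart (centres), one at each long edge of the cork strip, on feet 22 x 34 x 6 mm. Origin midway between the posts at work-surface level; x axis runs from post to post (across the strip), y axis along the strip. It is 110 to 190 mm from the roller, on either side of it.
- strip: Cork rolling strip, fixed flat on the counter: 140 mm wide (its x axis), 420 mm long (its y axis, the way the roller rolls), 6 mm thick, with a wooden lip 14 mm high across each end. Origin at the centre of its underside.
- reel_motor: Bystander: black plastic reel motor standing upright, 36 mm in diameter, 42 mm high with its shaft. Origin at the centre of its underside.
- tape_window: Bystander: clear acrylic tape window lying flat, 70 x 110 mm, 8 mm high. Origin at the centre of its underside.
- pinch_roller: Bystander: small rubber pinch roller standing on end, 13 mm in diameter, 11 mm high. Origin at the centre of its underside.
- clamp: Bystander: cast aluminium bench clamp, fixed, holding a silver deck chassis 160 mm wide; 160 mm high in all. Origin at the centre of the clamp's underside.
Things that resemble listed ones, but are neither listed nor needed, are in the scene too. There is more than one size of the roller; the one meant has the size given above.

How it is judged:
By the outcome, as a careful person would: the job done as asked, in the order asked, and still so for the second after the job is handed in, with the robot touching nothing.
It also fails if it takes over 51 s, if anything falls off the work surface, if the arm or the gripper's body presses on something with over 40 N, if the wrist force passes 120 N, or if a joint passes its speed limit or range.

## Working session

There is one attempt and no reset: what is moved stays moved. The work goes in short steps, Python scripts to look and compute and a tool call to move; the robot and the scene stay as the last step left them, time stands still between calls to the robot, and variables do not carry over. Pictures are saved under pics/ and viewed, at most 10 in all, crops included, and the job is handed in when it is done.

Besides the shell and the picture viewer there is one more tool, called after "Emit:" as a command line: name --argument value ..., lists and objects as JSON in quotes. drive_tool: Moves the arm, as the interface text tells. Its arguments: {"type":"object","properties":{"rows":{"type":"array"},"newtons":{"type":"number"}},"required":["rows"]}

```bash
mkdir -p pics; cat > h.py <<'E'
import numpy as np, cv2
from plant import sensors, cams, r
def snap(n,f):
    c=cams.capture(n); cv2.imwrite('pics/'+f,c['pixels'][:,:,::-1]); return c
E
python3 - <<'E'
from h import *
import pickle
print(sensors.get_state(), r.tip_reach)
for n in('top','side'):
    c=snap(n,n+'0.png'); pickle.dump(c,open(n+'.pkl','wb')); print(n,{k:v for k,v in c.items() if k!='pixels'})
E
```

```text
{'time_s': 0.0, 'joints': array([-5.75759617e+01,  2.05909927e+01,  6.33691550e-01, -2.01537520e-02,
       -7.01347975e+01, -1.65088963e+01]), 'qd': array([-0.00380938,  0.08926358, -0.06047483,  0.046949  ,  0.01619217,
        0.01551943]), 'joint_torque': array([-7.63051848e-04, -5.82726753e+01,  2.93056512e+01,  6.99719444e+00,
        6.95014576e-03, -1.33099084e-04]), 'tcp_pos': array([ 0.18497035, -0.64869001,  0.24462692]), 'eef_rot': array([ 1.79906314e+02, -8.00890258e-03, -1.64091715e+02]), 'contact_force': array([-0.52780236,  0.43362917, -0.37292789]), 'moment': array([0.01250456, 0.03880852, 0.0019951 ]), 'gripper_force': 0.0, 'gripper_width': 0.08751950211062957} 0.019
top {'intrinsics': array([[483.27214182,   0.        , 319.87297906],
       [  0.        , 483.27214182, 233.94863601],
       [  0.        ,   0.        ,   1.        ]]), 'eye': array([0.36006097, 0.05809338, 1.19136652]), 'orientation': array([ 10.19364367,   0.17500656, -91.37761304])}
side {'intrinsics': array([[467.78151537,   0.        , 315.27323781],
       [  0.        , 467.78151537, 237.27787991],
       [  0.        ,   0.        ,   1.        ]]), 'eye': array([0.12854296, 0.77551557, 0.67928367]), 'orientation': array([  53.04574066,    0.3904408 , -148.42281833])}
```

View pics/top0.png

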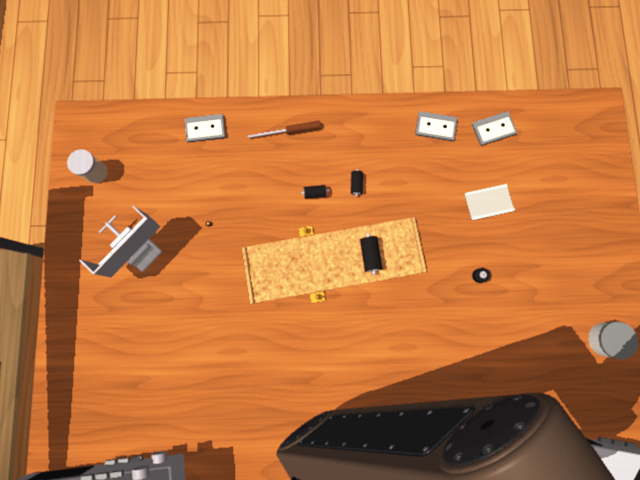

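View pics/side0.png

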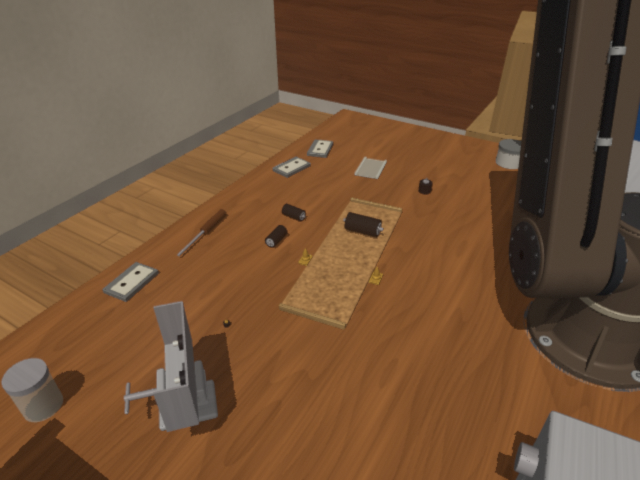

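The top view shows the strip (corners about (244,248), (416,219), (425,271), (252,302)), the roller at about (371,254), gauge posts near (306,231) and (317,297), and the motor at (481,275). The side view agrees with this. I'll enlarge the top view to read the pixels.

```bash
python3 - <<'E'
import pickle,cv2
c=pickle.load(open('top.pkl','rb'));p=c['pixels'][210:310,235:435,::-1]
cv2.imwrite('pics/crop1.png',cv2.resize(p,None,fx=4,fy=4,interpolation=cv2.INTER_CUBIC))
E
cat >> h.py <<'E'
from scipy.spatial.transform import Rotation as R
def ray(K,eye,M,uv,z):
    d=M@np.array([(uv[0]-K[0,2])/K[0,0],-(uv[1]-K[1,2])/K[1,1],-1])
    return eye+d*(z-eye[2])/d[2]
def pt(c,uv,z): return ray(c['intrinsics'],c['eye'],R.from_euler('xyz',c['orientation'],degrees=True).as_matrix(),uv,z)
def wpt(c,s,uv,z):
    M=R.from_euler('xyz',s['eef_rot'],degrees=True).as_matrix(); T=c['T_tool_cam']
    return ray(c['intrinsics'],s['tcp_pos']+M@T[:3,3],M@T[:3,:3],uv,z)
E
```

```text
(no output)
```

View pics/crop1.png

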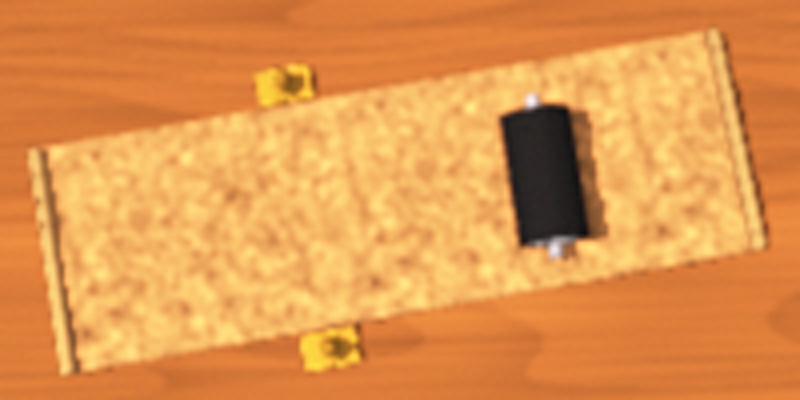

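The enlarged crop shows the axle ends at crop pixels (532,100) and (557,250), the post feet at (285,85) and (331,348), and the strip corners at (33,150), (715,30), (765,245) and (68,372).

```bash
python3 - <<'E'
from h import *
import pickle
c=pickle.load(open('top.pkl','rb'))
f=lambda u,v,z:pt(c,(235+(u-1.5)/4,210+(v-1.5)/4),z)[:2]
def rep(n,a,b): print(n,(a+b)/2,np.linalg.norm(b-a),np.degrees(np.arctan2(*(b-a)[::-1])))
rep('axle',f(557,254,.028),f(532,96,.028))
rep('feet',f(331,348,.006),f(285,85,.006))
rep('tips',f(336,346,.034),f(292,84,.034))
A,B,C,D=f(33,150,.014),f(715,30,.014),f(765,245,.014),f(68,372,.014)
rep('long1',B,A);rep('long2',C,D);rep('endL',D,A);rep('endR',C,B)
g=(f(331,348,.006)+f(285,85,.006))/2;a=(f(557,254,.028)+f(532,96,.028))/2
print(g-a,np.linalg.norm(g-a))
T=R.from_euler('xyz',sensors.get_state()['eef_rot'],degrees=True).as_matrix();print(T)
E
```

```text
axle [ 0.51869311 -0.06566088] 0.0976567998787738 6.489266867269046
feet [0.50010985 0.07885892] 0.16543158577407988 8.663794960432444
tips [0.4976132  0.07473141] 0.16074890441062198 8.246297431146552
long1 [0.5760435  0.03498696] 0.4291850779601506 98.7290566801811
long2 [0.44065685 0.01280746] 0.4303498968062059 98.88997289796862
endL [0.47544037 0.23624569] 0.13779109783338042 9.05941411398421
endR [ 0.54125998 -0.18845127] 0.13659419200551623 9.55021794632152
[-0.01858326  0.14451981] 0.14570968337207696
[[-9.61688507e-01 -2.74143928e-01 -5.67043441e-04]
 [-2.74144465e-01  9.61687519e-01  1.38853185e-03]
 [ 1.64661027e-04  1.49078694e-03 -9.99998875e-01]]
```

Emit:
drive_tool --rows '[{"x":-0.48,"y":0.469,"z":0.03,"spin":-1.45,"fingers":-0.4},{"x":-0.48,"y":0.469,"z":0.03,"spin":-1.45,"fingers":-0.4},{"x":-0.48,"y":0.469,"z":0.03,"spin":-1.45,"fingers":-0.4},{"x":-0.48,"y":0.469,"z":0.03,"spin":-1.45,"fingers":-0.4},{"x":-0.48,"y":0.469,"z":0.03,"spin":-1.45,"fingers":-0.4},{"x":-0.48,"y":0.469,"z":0.03,"spin":-1.45,"fingers":-0.4},{"x":-0.48,"y":0.469,"z":0.03,"spin":-1.45,"fingers":-0.4},{"x":-0.48,"y":0.469,"z":0.03,"spin":-1.45,"fingers":-0.4},{"x":-0.48,"y":0.469,"z":0.03,"spin":-1.45,"fingers":-0.4},{"x":-0.48,"y":0.469,"z":0.03,"spin":-1.45,"fingers":-0.4}]'

```text
time_s: 1.35
tcp_pos: [0.4954, -0.105, 0.2176]
eef_rot: [-180.0, 0.0, -81.0]
contact_force: [0.5, -2.1, -0.1]
gripper_width: 0.0265
gripper_force: 0.0
```

Emit:
drive_tool --rows '[{"x":-0.035,"y":-0.029},{"x":-0.035,"y":-0.029}]'

```text
invalid input
```

```bash
python3 - <<'E'
from h import *
import pickle
s=sensors.get_state();c=snap('wrist','w1.png');pickle.dump((s,c),open('w1.pkl','wb'))
print(s['tcp_pos'],s['eef_rot'],c['T_tool_cam'],c['intrinsics'])
E
```

```text
[ 0.49538904 -0.10496995  0.21763468] [-1.79987626e+02  2.09800583e-03 -8.09838919e+01] [[-6.10518546e-04  9.64310862e-01  2.64771956e-01  7.13928427e-02]
 [ 9.99999806e-01  6.20468199e-04  4.60554954e-05  6.55632368e-04]
 [-1.19870764e-04  2.64771933e-01 -9.64311054e-01 -1.38317645e-01]
 [ 0.00000000e+00  0.00000000e+00  0.00000000e+00  1.00000000e+00]] [[354.45828678   0.         317.28082904]
 [  0.         354.45828678 247.58531451]
 [  0.           0.           1.        ]]
```

View pics/w1.png

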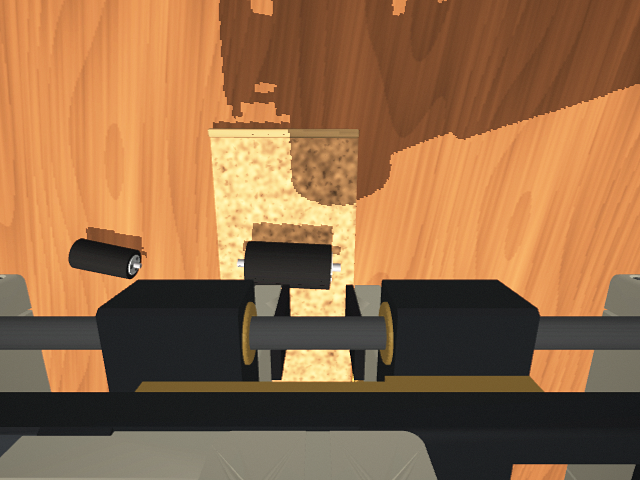

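The wrist view shows the roller with axle ends at about (238,264) and (340,268). Another roller lies off the strip at (105,258), and the fingers are at rows 285–380.

```bash
python3 - <<'E'
from h import *
import pickle
s,c=pickle.load(open('w1.pkl','rb'))
def rep(n,a,b): print(n,(a+b)/2,np.linalg.norm((b-a)[:2]),np.degrees(np.arctan2(*(b-a)[1::-1])))
rep('axle',wpt(c,s,(340,268),.028),wpt(c,s,(238,264),.028))
rep('lip',wpt(c,s,(358,130),.014),wpt(c,s,(209,130),.014))
E
```

```text
axle [ 0.51608441 -0.06398504  0.028     ] 0.0992815373897578 6.618451299906819
lip [ 0.53932343 -0.18843513  0.014     ] 0.13662007689588718 8.980839582118142
```

Emit:
drive_tool --rows '[{"x":-0.035,"y":-0.029,"z":0,"spin":0,"fingers":-0.4},{"x":-0.035,"y":-0.029,"z":0,"spin":0,"fingers":-0.4}]'

```text
time_s: 1.65
tcp_pos: [0.5191, -0.0658, 0.2171]
eef_rot: [180.0, 0.0, -80.8]
contact_force: [-0.8, -0.2, 1.3]
gripper_width: 0.0268
gripper_force: 0.0
```

Emit:
drive_tool --rows '[{"x":0.0065,"y":0.002,"z":0.05,"spin":0.045,"fingers":-0.4},{"x":0.0065,"y":0.002,"z":0.1,"spin":0.045,"fingers":-0.4},{"x":0.0065,"y":0.002,"z":0.14,"spin":0.045,"fingers":-0.4},{"x":0.0065,"y":0.002,"z":0.144,"spin":0.045,"fingers":-0.4},{"x":0.0065,"y":0.002,"z":0.146,"spin":0.045,"fingers":-0.4},{"x":0.0065,"y":0.002,"z":0.147,"spin":0.045,"fingers":-0.4},{"x":0.0065,"y":0.002,"z":0.147,"spin":0.045,"fingers":-0.4}]'

```text
time_s: 2.52
tcp_pos: [0.5179, -0.0745, 0.0719]
eef_rot: [-179.9, 0.0, -83.6]
contact_force: [0.3, 1.1, 0.5]
gripper_width: 0.0263
gripper_force: 0.0
```

Emit:
drive_tool --rows '[{"x":0,"y":0,"z":0.001,"spin":0,"fingers":-0.4},{"x":0,"y":0,"z":0.002,"spin":0,"fingers":-0.4},{"x":0,"y":0,"z":0.003,"spin":0,"fingers":-0.4},{"x":0,"y":0,"z":0.0035,"spin":0,"fingers":-0.4},{"x":0,"y":0,"z":0.0035,"spin":0,"fingers":-0.4}]'

```text
time_s: 3.15
tcp_pos: [0.5176, -0.075, 0.0686]
eef_rot: [-179.9, -0.0, -83.5]
contact_force: [-3.6, -1.0, 14.4]
gripper_width: 0.0263
gripper_force: 7.7
```

Emit:
drive_tool --rows '[{"x":-0.005,"y":0,"z":0,"spin":0,"fingers":-0.4},{"x":-0.01,"y":0,"z":0,"spin":0,"fingers":-0.4},{"x":-0.016,"y":0,"z":0,"spin":0,"fingers":-0.4},{"x":-0.022,"y":0,"z":0,"spin":0,"fingers":-0.4},{"x":-0.027,"y":0,"z":0,"spin":0,"fingers":-0.4},{"x":-0.03,"y":0,"z":0,"spin":0,"fingers":-0.4},{"x":-0.03,"y":0,"z":0,"spin":0,"fingers":-0.4}]'

```text
time_s: 4.03
tcp_pos: [0.5142, -0.0449, 0.0689]
eef_rot: [-179.9, -0.0, -83.5]
contact_force: [-4.7, 0.4, 18.2]
gripper_width: 0.0263
gripper_force: 9.1
```

```bash
cat > look.py <<'E'
from h import *
import sys
s=sensors.get_state();c=snap('wrist',sys.argv[1]+'.png')
import pickle;pickle.dump((s,c),open(sys.argv[1]+'.pkl','wb'))
print(s['time_s'],s['tcp_pos'],s['eef_rot'],s['contact_force'])
E
python3 look.py w2
```

```text
4.025 [ 0.51422038 -0.04486952  0.06885576] [-1.79932825e+02 -3.97551277e-02 -8.35151201e+01] [-4.72959524  0.35665201 18.24127698]
```

View pics/w2.png

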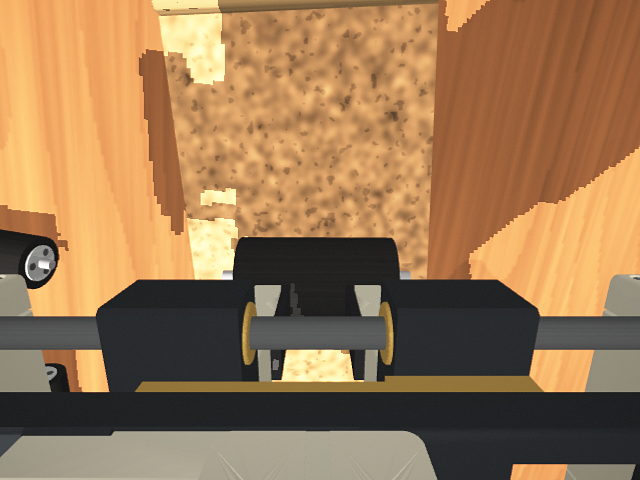

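The fingers are on the roller's top, and it has moved with them. The axle ends show at about (227,275) and (405,275).

```bash
python3 - <<'E'
from h import *
import pickle
s,c=pickle.load(open('w2.pkl','rb'))
a,b=wpt(c,s,(405,275),.028),wpt(c,s,(227,275),.028)
print((a+b)/2,np.linalg.norm(b-a),np.degrees(np.arctan2(*(b-a)[1::-1])))
E
```

```text
[ 0.51513214 -0.05183862  0.028     ] 0.09533383262438376 6.471246352325323
```

Emit:
drive_tool --rows '[{"x":0,"y":0,"z":-0.01,"spin":0,"fingers":-0.4},{"x":0.015,"y":0,"z":-0.01,"spin":0.008,"fingers":-0.4},{"x":0.015,"y":0,"z":-0.002,"spin":0.008,"fingers":-0.4},{"x":0.015,"y":0,"z":0,"spin":0.008,"fingers":-0.4},{"x":0.011,"y":0,"z":0,"spin":0.006,"fingers":-0.4},{"x":0.004,"y":0,"z":0,"spin":0.002,"fingers":-0.4},{"x":-0.003,"y":0,"z":0,"spin":-0.002,"fingers":-0.4},{"x":-0.01,"y":0,"z":0,"spin":-0.006,"fingers":-0.4},{"x":-0.015,"y":0,"z":0,"spin":-0.008,"fingers":-0.4},{"x":-0.015,"y":0,"z":0,"spin":-0.008,"fingers":-0.4}]'

```text
time_s: 5.32
tcp_pos: [0.5127, -0.0301, 0.0688]
eef_rot: [-179.9, -0.0, -83.1]
contact_force: [-6.8, -0.0, 25.4]
gripper_width: 0.0265
gripper_force: 12.7
```

```bash
python3 look.py w3
```

```text
5.325 [ 0.5126649  -0.03011085  0.0687507 ] [-1.79930805e+02 -4.58639430e-02 -8.30817399e+01] [-6.75252411e+00 -7.13219933e-03  2.54092366e+01]
```

View pics/w3.png

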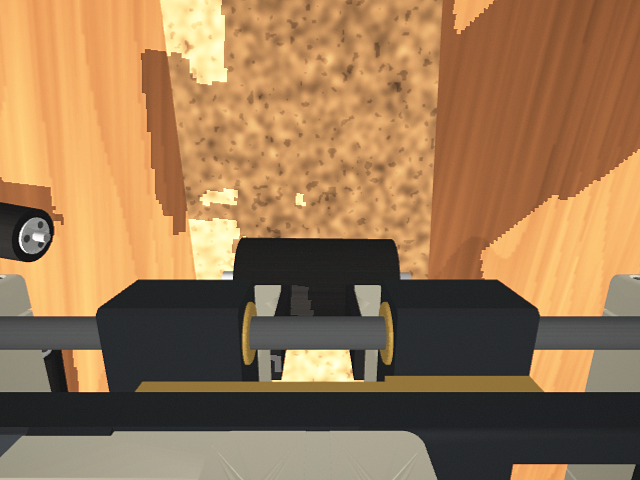

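The view relative to the roller is the same as last time, with its top edge at row 238, so it rolled 15 mm as planned. I'll repeat the cycle with slightly less pressure.

Emit:
drive_tool --rows '[{"x":0,"y":0,"z":-0.01,"spin":0,"fingers":-0.4},{"x":0.015,"y":0,"z":-0.01,"spin":0.008,"fingers":-0.4},{"x":0.015,"y":0,"z":-0.002,"spin":0.008,"fingers":-0.4},{"x":0.015,"y":0,"z":-0.0005,"spin":0.008,"fingers":-0.4},{"x":0.011,"y":0,"z":-0.0005,"spin":0.006,"fingers":-0.4},{"x":0.004,"y":0,"z":-0.0005,"spin":0.002,"fingers":-0.4},{"x":-0.003,"y":0,"z":-0.0005,"spin":-0.002,"fingers":-0.4},{"x":-0.01,"y":0,"z":-0.0005,"spin":-0.006,"fingers":-0.4},{"x":-0.015,"y":0,"z":-0.0005,"spin":-0.008,"fingers":-0.4},{"x":-0.015,"y":0,"z":-0.0005,"spin":-0.008,"fingers":-0.4}]'

```text
time_s: 6.62
tcp_pos: [0.5108, -0.0152, 0.0688]
eef_rot: [-179.9, -0.0, -82.6]
contact_force: [-6.1, -0.6, 22.5]
gripper_width: 0.0264
gripper_force: 11.5
```

Emit:
drive_tool --rows '[{"x":0,"y":0,"z":-0.01,"spin":0,"fingers":-0.4},{"x":0.015,"y":0,"z":-0.01,"spin":0.008,"fingers":-0.4},{"x":0.015,"y":0,"z":-0.002,"spin":0.008,"fingers":-0.4},{"x":0.015,"y":0,"z":0,"spin":0.008,"fingers":-0.4},{"x":0.011,"y":0,"z":0,"spin":0.006,"fingers":-0.4},{"x":0.004,"y":0,"z":0,"spin":0.002,"fingers":-0.4},{"x":-0.003,"y":0,"z":0,"spin":-0.002,"fingers":-0.4},{"x":-0.01,"y":0,"z":0,"spin":-0.006,"fingers":-0.4},{"x":-0.015,"y":0,"z":0,"spin":-0.008,"fingers":-0.4},{"x":-0.015,"y":0,"z":0,"spin":-0.008,"fingers":-0.4}]'

```text
time_s: 7.88
tcp_pos: [0.509, -0.0002, 0.0688]
eef_rot: [-179.9, -0.0, -82.2]
contact_force: [-5.1, 0.1, 23.6]
gripper_width: 0.0262
gripper_force: 11.2
```

Emit:
drive_tool --rows '[{"x":0,"y":0,"z":-0.01,"spin":0,"fingers":-0.4},{"x":0.015,"y":0,"z":-0.01,"spin":0.008,"fingers":-0.4},{"x":0.015,"y":0,"z":-0.002,"spin":0.008,"fingers":-0.4},{"x":0.015,"y":0,"z":0,"spin":0.008,"fingers":-0.4},{"x":0.011,"y":0,"z":0,"spin":0.006,"fingers":-0.4},{"x":0.004,"y":0,"z":0,"spin":0.002,"fingers":-0.4},{"x":-0.003,"y":0,"z":0,"spin":-0.002,"fingers":-0.4},{"x":-0.01,"y":0,"z":0,"spin":-0.006,"fingers":-0.4},{"x":-0.015,"y":0,"z":0,"spin":-0.008,"fingers":-0.4},{"x":-0.015,"y":0,"z":0,"spin":-0.008,"fingers":-0.4}]'

```text
time_s: 9.12
tcp_pos: [0.5071, 0.0148, 0.0688]
eef_rot: [-179.9, -0.0, -81.7]
contact_force: [-4.6, -0.3, 21.5]
gripper_width: 0.0267
gripper_force: 10.8
```

```bash
python3 look.py w4; python3 - <<'E'
from h import *
import pickle
c=snap('top','top1.png');pickle.dump(c,open('top1.pkl','wb'))
w=cv2.imread('pics/w4.png')[180:400,100:540]
p=c['pixels'][200:320,235:435,::-1]
w=cv2.resize(w,(440,220)); p=cv2.resize(p,(600,360),interpolation=cv2.INTER_CUBIC)
o=np.zeros((580,600,3),np.uint8);o[:220,:440]=w;o[220:]=p
cv2.imwrite('pics/m4.png',o)
E
```

```text
9.125 [0.50714011 0.01476774 0.06881333] [-1.79911441e+02 -2.61098501e-02 -8.17113707e+01] [-4.5780369  -0.26128787 21.45424277]
```

View pics/m4.png

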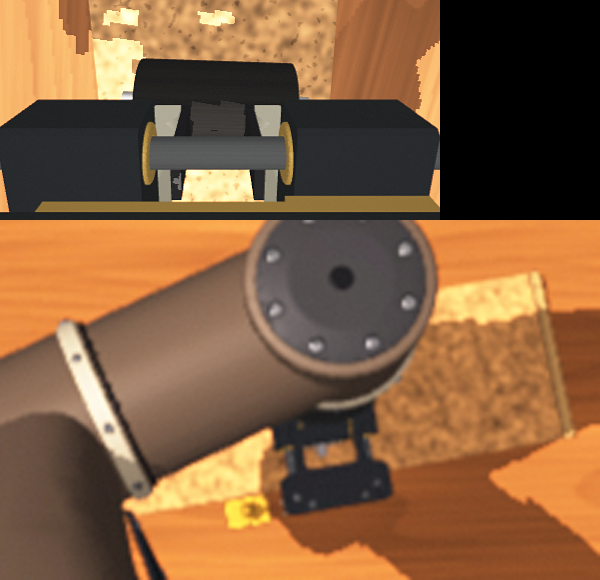

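The roller has kept rolling, but in the tool's view it is tilted about 2° (top edge (135,59) to (298,65)), so the finger twist didn't turn it. I'll set the fingers wider for more leverage and twist more.

Emit:
drive_tool --rows '[{"x":0,"y":0,"z":-0.01,"spin":0,"fingers":0.15},{"x":0.015,"y":0,"z":-0.01,"spin":0.035,"fingers":0.15},{"x":0.015,"y":0,"z":-0.01,"spin":0.035,"fingers":0.15},{"x":0.015,"y":0,"z":-0.003,"spin":0.035,"fingers":0.15},{"x":0.015,"y":0,"z":0,"spin":0.03,"fingers":0.15},{"x":0.009,"y":0,"z":0,"spin":0.01,"fingers":0.15},{"x":0.002,"y":0,"z":0,"spin":-0.01,"fingers":0.15},{"x":-0.007,"y":0,"z":0,"spin":-0.03,"fingers":0.15},{"x":-0.015,"y":0,"z":0,"spin":-0.045,"fingers":0.15},{"x":-0.015,"y":0,"z":0,"spin":-0.045,"fingers":0.15}]'

```text
time_s: 10.48
tcp_pos: [0.505, 0.0302, 0.0689]
eef_rot: [-179.9, -0.0, -79.1]
contact_force: [-4.0, -0.6, 16.8]
gripper_width: 0.0505
gripper_force: 8.8
```

```bash
python3 look.py w5
```

```text
10.475 [0.50503868 0.03020151 0.06888747] [-1.79894126e+02 -1.78890766e-02 -7.90688917e+01] [-3.96447122 -0.63428459 16.83371984]
```

View pics/w5.png

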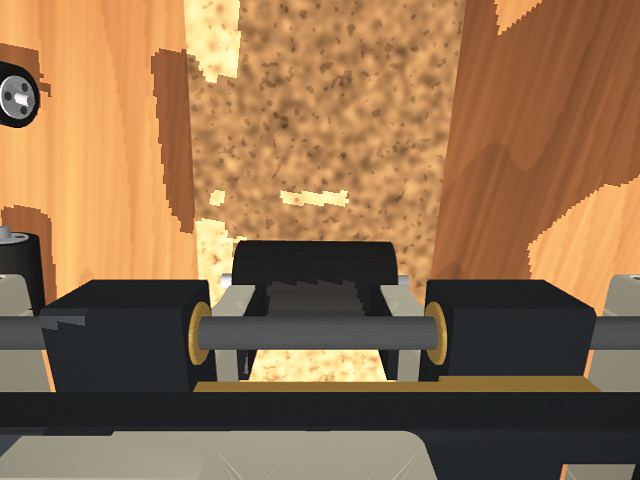

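The top edge is now level with the tool ((236,241) to (396,242)), so the roller followed the twist to about 10.5°. The target is about 8.8°, so I'll twist back 2° in the next stroke, then roll straight.

Emit:
drive_tool --rows '[{"x":0,"y":0,"z":-0.01,"spin":0,"fingers":0.15},{"x":0.015,"y":0,"z":-0.01,"spin":0,"fingers":0.15},{"x":0.015,"y":0,"z":-0.002,"spin":0,"fingers":0.15},{"x":0.015,"y":0,"z":0,"spin":0,"fingers":0.15},{"x":0.011,"y":0,"z":0,"spin":0.005,"fingers":0.15},{"x":0.004,"y":0,"z":0,"spin":0.013,"fingers":0.15},{"x":-0.003,"y":0,"z":0,"spin":0.021,"fingers":0.15},{"x":-0.01,"y":0,"z":0,"spin":0.029,"fingers":0.15},{"x":-0.015,"y":0,"z":0,"spin":0.035,"fingers":0.15},{"x":-0.015,"y":0,"z":0,"spin":0.035,"fingers":0.15}]'

```text
time_s: 11.78
tcp_pos: [0.5021, 0.0445, 0.0688]
eef_rot: [-179.9, -0.0, -81.1]
contact_force: [-3.8, -0.5, 20.2]
gripper_width: 0.0504
gripper_force: 10.2
```

Emit:
drive_tool --rows '[{"x":0,"y":0,"z":-0.01,"spin":0,"fingers":0.15},{"x":0.015,"y":0,"z":-0.01,"spin":0,"fingers":0.15},{"x":0.015,"y":0,"z":-0.002,"spin":0,"fingers":0.15},{"x":0.015,"y":0,"z":0,"spin":0,"fingers":0.15},{"x":0.011,"y":0,"z":0,"spin":0,"fingers":0.15},{"x":0.004,"y":0,"z":0,"spin":0,"fingers":0.15},{"x":-0.003,"y":0,"z":0,"spin":0,"fingers":0.15},{"x":-0.01,"y":0,"z":0,"spin":0,"fingers":0.15},{"x":-0.015,"y":0,"z":0,"spin":0,"fingers":0.15},{"x":-0.015,"y":0,"z":0,"spin":0,"fingers":0.15}]'

```text
time_s: 13.02
tcp_pos: [0.4991, 0.059, 0.0688]
eef_rot: [-180.0, -0.0, -81.1]
contact_force: [-6.5, -0.2, 24.0]
gripper_width: 0.0504
gripper_force: 11.8
```

Emit:
drive_tool --rows '[{"x":0,"y":0,"z":0,"spin":0,"fingers":0.15},{"x":0,"y":0,"z":-0.02,"spin":0,"fingers":0.15},{"x":0.05,"y":0,"z":-0.08,"spin":0,"fingers":0.15},{"x":0.09,"y":0,"z":-0.12,"spin":0,"fingers":0.15},{"x":0.09,"y":0,"z":-0.12,"spin":0,"fingers":0.15},{"x":0.09,"y":0,"z":-0.12,"spin":0,"fingers":0.15}]'

```text
time_s: 13.78
tcp_pos: [0.5126, -0.0303, 0.187]
eef_rot: [180.0, 0.0, -81.3]
contact_force: [0.4, 0.4, -1.0]
gripper_width: 0.0502
gripper_force: 0.0
```

```bash
python3 look.py w6; python3 - <<'E'
from h import *
import pickle
c=snap('side','side6.png');pickle.dump(c,open('side6.pkl','wb'))
w=cv2.imread('pics/w6.png')[200:,100:540];p=cv2.imread('pics/side6.png')[180:340,260:420]
o=np.zeros((600,440,3),np.uint8);o[:280]=w;o[280:]=cv2.resize(p,(440,440),interpolation=cv2.INTER_CUBIC)[60:380]
cv2.imwrite('pics/m6.png',o)
E
```

```text
13.775 [ 0.51256307 -0.03028099  0.18704145] [ 1.79980290e+02  2.41439697e-02 -8.12798313e+01] [ 0.42777102  0.4486565  -1.02955287]
```

View pics/m6.png

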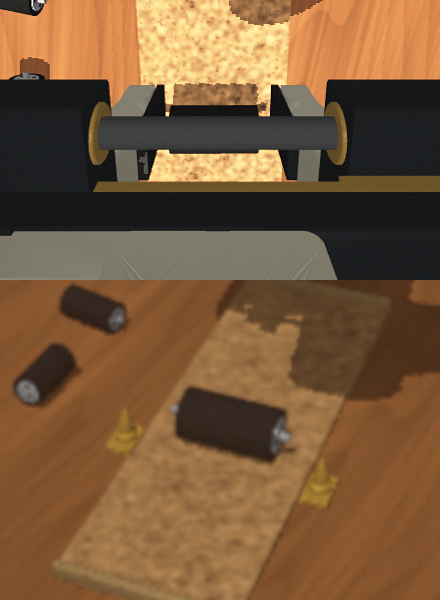

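The side view shows axle ends at about (175,409) and (289,436), and post tips at (125,408) and (320,458). The roller still has some way to go to reach the post line.

```bash
python3 - <<'E'
from h import *
import pickle
c=pickle.load(open('side6.pkl','rb'))
f=lambda x,y,z:pt(c,(260+(x-.9)/2.75,180+(y-220-.9)/2.75),z)[:2]
def rep(n,a,b): print(n,(a+b)/2,np.linalg.norm(b-a),np.degrees(np.arctan2(*(b-a)[::-1])));return (a+b)/2
a=rep('axle',f(289,436,.028),f(173,409,.028))
t=rep('tips',f(320,457,.034),f(125,407,.034))
b=rep('feet',f(319,493,.006),f(126,441,.006))
for q in(t,b):print((q-a)@[-.153,.988],(q-a)@[.988,.153])
E
```

```text
axle [0.50156617 0.05826263] 0.09823933713067926 10.482749773445637
tips [0.49950935 0.07900551] 0.16420880041324432 8.80127835869968
feet [0.49412772 0.08720507] 0.16428592466022643 8.498281127430353
0.020808653743109983 0.0011415228977938092
0.029733210489848783 -0.002920996836513652
```

```bash
cat > fit.py <<'E'
from h import *
import pickle,sys
from scipy.optimize import least_squares
def proj(c,P):
    M=R.from_euler('xyz',c['orientation'],degrees=True).as_matrix();q=(P-c['eye'])@M;K=c['intrinsics']
    return np.c_[K[0,0]*q[:,0]/-q[:,2]+K[0,2],K[1,1]*-q[:,1]/-q[:,2]+K[1,2]]
def feat(c,img,near,S=8):
    pass
def hull(c,p):
    t=np.linspace(0,2*np.pi,40);a=np.array([np.cos(p[2]),np.sin(p[2]),0]);n=np.array([-a[1],a[0],0])
    P=np.array([[p[0],p[1],.028]+s*a+.022*(np.cos(q)*n+np.array([0,0,np.sin(q)])) for s in(-.04,.04) for q in t])
    return cv2.convexHull(proj(c,P).astype(np.float32))
def mom(m):
    return np.array([m['m10']/m['m00'],m['m01']/m['m00'],.5*np.arctan2(2*m['mu11'],m['mu20']-m['mu02'])*20])
def roller(c,guess):
    g=cv2.cvtColor(c['pixels'],cv2.COLOR_RGB2GRAY); h=hull(c,guess)
    roi=np.zeros_like(g);cv2.fillConvexPoly(roi,h.astype(np.int32),1);roi=cv2.dilate(roi,np.ones((15,15)))
    S=8;m=((g<70)&(roi>0)).astype(np.uint8);n,l,st,_=cv2.connectedComponentsWithStats(m);k=1+st[1:,4].argmax();m=(l==k).astype(np.uint8)
    hm=cv2.convexHull(cv2.findContours(m,0,2)[0][0]) if 0 else None
    tgt=mom(cv2.moments(m,True))
    s=least_squares(lambda p:mom(cv2.moments(hull(c,p)))-tgt,guess,diff_step=1e-3,x_scale=[.01,.01,.1])
    return s.x,m.sum(),cv2.contourArea(hull(c,s.x))
def tips(c,guess):
    hsv=cv2.cvtColor(c['pixels'],cv2.COLOR_RGB2HSV).astype(int);out=[]
    for s in(-1,1):
        b=np.array(guess[:2])+s*.083*np.array([.988,.153])
        u,v=proj(c,np.array([[*b,.034]]))[0].round().astype(int)
        w=hsv[v-7:v+18,u-9:u+10];m=(w[...,0]>=20)&(w[...,0]<=30)&(w[...,1]>170)&(w[...,2]>90)
        ys,xs=np.nonzero(m);print('post',(u,v),m.sum());k=ys<=ys.min()+1
        out.append(pt(c,(u-9+xs[k].mean(),v-7+ys.min()),.034)[:2])
    a,b=out;print('tips',(a+b)/2,np.linalg.norm(b-a),np.degrees(np.arctan2(*(b-a)[::-1])));return (a+b)/2
if __name__=='__main__':
    c=pickle.load(open(sys.argv[1],'rb'));y=float(sys.argv[2])
    p,n,A=roller(c,[.501,y,.16]);print('roller',p[:2],np.degrees(p[2]),n,A)
    g=tips(c,[.4997,.079]);print('left',(g-p[:2])@[-.153,.988],(g-p[:2])@[.988,.153])
E
python3 fit.py side6.pkl .055; python3 fit.py side.pkl -.065
```

```text
roller [0.5026192  0.06072985] 7.40381676311372 720 778.387843052391
post (np.int64(376), np.int64(266)) 20
post (np.int64(305), np.int64(248)) 11
tips [0.48676676 0.09810544] 0.15467839789892482 12.419663343703121
left 0.039352506423144765 -0.00994375151328795
roller [ 0.5171389  -0.06136072] 4.810356721123272 618 662.0384305568878
post (np.int64(376), np.int64(266)) 19
post (np.int64(305), np.int64(248)) 15
tips [0.48392201 0.10553987] 0.15584184281502506 6.363192597037542
left 0.16997996383070313 -0.007282494953530049
```

The side-camera fit, corrected by its own bias at the start, puts the roller at y≈0.0575 with yaw≈9°, about 21 mm short of the gauge. I'll do one 15 mm stroke with a hold before lifting, then a short one.

Emit:
drive_tool --rows '[{"x":-0.05,"y":0,"z":0.03,"spin":0,"fingers":0.15},{"x":-0.08,"y":0,"z":0.08,"spin":0,"fingers":0.15},{"x":-0.08,"y":0,"z":0.11,"spin":0,"fingers":0.15},{"x":-0.08,"y":0,"z":0.12,"spin":0,"fingers":0.15},{"x":-0.086,"y":0,"z":0.12,"spin":0,"fingers":0.15},{"x":-0.092,"y":0,"z":0.12,"spin":0,"fingers":0.15},{"x":-0.099,"y":0,"z":0.12,"spin":0,"fingers":0.15},{"x":-0.106,"y":0,"z":0.12,"spin":0,"fingers":0.15},{"x":-0.11,"y":0,"z":0.12,"spin":0,"fingers":0.15},{"x":-0.11,"y":0,"z":0.12,"spin":0,"fingers":0.15}]'

```text
time_s: 15.12
tcp_pos: [0.4936, 0.0782, 0.0686]
eef_rot: [179.7, -0.1, -81.1]
contact_force: [-13.9, -1.2, 29.0]
gripper_width: 0.0499
gripper_force: 14.0
```

Emit:
drive_tool --rows '[{"x":0,"y":0,"z":0,"spin":0,"fingers":0.15},{"x":0,"y":0,"z":-0.01,"spin":0,"fingers":0.15},{"x":0,"y":0,"z":-0.05,"spin":0,"fingers":0.15},{"x":0.06,"y":0,"z":-0.1,"spin":0,"fingers":0.15},{"x":0.1,"y":0,"z":-0.12,"spin":0,"fingers":0.15},{"x":0.1,"y":0,"z":-0.12,"spin":0,"fingers":0.15}]'

```text
time_s: 15.88
tcp_pos: [0.5127, -0.0219, 0.1899]
eef_rot: [-179.8, 0.0, -81.3]
contact_force: [0.0, 0.3, -1.1]
gripper_width: 0.0502
gripper_force: 0.0
```

```bash
python3 look.py w7; python3 - <<'E'
from h import *
import pickle
c=snap('side','side7.png');pickle.dump(c,open('side7.pkl','wb'))
E
python3 fit.py side7.pkl .072
```

```text
15.875 [ 0.51267922 -0.02189346  0.18993484] [-1.79778996e+02  4.74318308e-03 -8.13381804e+01] [ 0.01970639  0.34181954 -1.13693793]
roller [0.50051804 0.07472516] 8.428652490467353 732 793.1303283055313
post (np.int64(376), np.int64(266)) 27
post (np.int64(305), np.int64(248)) 12
tips [0.48644621 0.10375881] 0.15801942194224383 14.228575635982669
left 0.030838245023722663 -0.009460817375494448
```

```bash
python3 - <<'E'
import cv2
p=cv2.imread('pics/side7.png')[222:297,290:390]
cv2.imwrite('pics/z7.png',cv2.resize(p,(800,600),interpolation=cv2.INTER_CUBIC))
E
```

```text
(no output)
```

View pics/z7.png

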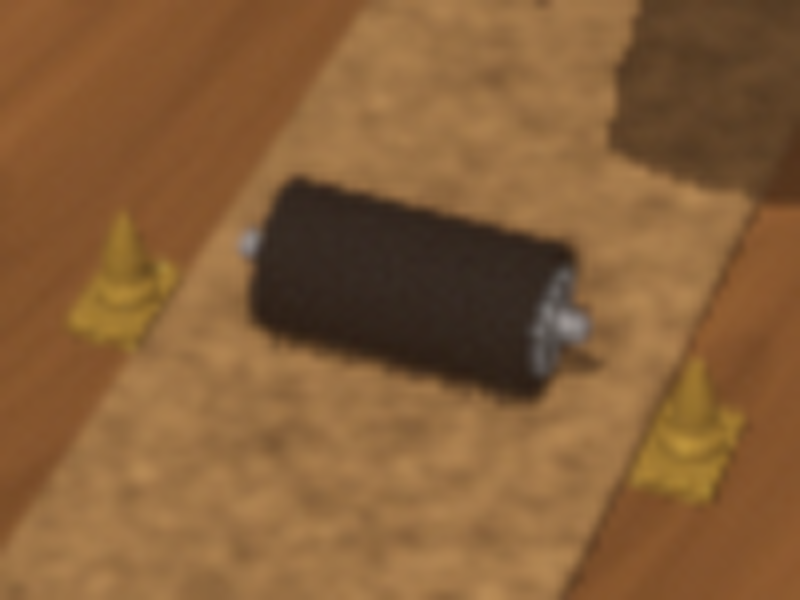

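The enlarged side view shows axle ends at (240,242) and (588,324), post tips at (122,207) and (696,355), and foot centres at about (123,297) and (688,446).

```bash
python3 - <<'E'
from h import *
import pickle
c=pickle.load(open('side7.pkl','rb'))
f=lambda x,y,z:pt(c,(290+(x-3.5)/8,222+(y-3.5)/8),z)[:2]
def rep(n,a,b): print(n,(a+b)/2,np.linalg.norm(b-a),np.degrees(np.arctan2(*(b-a)[::-1])));return (a+b)/2
a=rep('axle',f(588,324,.028),f(240,242,.028))
for q in(rep('tips',f(696,355,.034),f(122,207,.034)),rep('feet',f(688,446,.004),f(123,297,.004))):
    print((q-a)@[-.153,.988],(q-a)@[.988,.153])
E
```

```text
axle [0.49993128 0.07203737] 0.10048911976266035 10.47206448470082
tips [0.49950302 0.07866419] 0.16630968932572976 8.681728808785545
feet [0.49827372 0.08116663] 0.1661069599312236 8.860499390094054
0.006612827115363843 0.0005907772986443061
0.009273319907195416 -0.00024089866050037173
```

The gauge checks out (166 mm), with about 7.5 mm left to go and a yaw excess of about 1.5°. This is the final stroke, with a small twist and a hold.

Emit:
drive_tool --rows '[{"x":-0.05,"y":0,"z":0.04,"spin":-0.026,"fingers":0.15},{"x":-0.0895,"y":0,"z":0.08,"spin":-0.026,"fingers":0.15},{"x":-0.0895,"y":0,"z":0.11,"spin":-0.026,"fingers":0.15},{"x":-0.0895,"y":0,"z":0.117,"spin":-0.026,"fingers":0.15},{"x":-0.0895,"y":0,"z":0.12,"spin":-0.026,"fingers":0.15},{"x":-0.094,"y":0,"z":0.12,"spin":-0.016,"fingers":0.15},{"x":-0.099,"y":0,"z":0.12,"spin":-0.006,"fingers":0.15},{"x":-0.1025,"y":0,"z":0.12,"spin":0.002,"fingers":0.15},{"x":-0.1045,"y":0,"z":0.12,"spin":0.005,"fingers":0.15},{"x":-0.1045,"y":0,"z":0.12,"spin":0.005,"fingers":0.15}]'

```text
time_s: 17.23
tcp_pos: [0.4941, 0.083, 0.0689]
eef_rot: [179.9, -0.1, -81.4]
contact_force: [-8.8, -0.4, 16.0]
gripper_width: 0.0503
gripper_force: 8.3
```

Emit:
drive_tool --rows '[{"x":0,"y":0,"z":0,"spin":0,"fingers":0.15},{"x":0,"y":0,"z":0,"spin":0,"fingers":0.15},{"x":0,"y":0,"z":-0.01,"spin":0,"fingers":0.15},{"x":0,"y":0,"z":-0.06,"spin":0,"fingers":0.15},{"x":0.06,"y":0,"z":-0.1,"spin":0,"fingers":0.15},{"x":0.1,"y":0,"z":-0.12,"spin":0,"fingers":0.15},{"x":0.1,"y":0,"z":-0.12,"spin":0,"fingers":0.15},{"x":0.1,"y":0,"z":-0.12,"spin":0,"fingers":0.15}]'

```text
time_s: 18.23
tcp_pos: [0.5099, -0.0156, 0.1878]
eef_rot: [-180.0, 0.0, -81.5]
contact_force: [0.7, -0.1, -0.4]
gripper_width: 0.05
gripper_force: 0.0
```

```bash
python3 - <<'E'
from h import *
import pickle
c=snap('side','side8.png');pickle.dump(c,open('side8.pkl','wb'))
E
python3 fit.py side8.pkl .08 | grep roller
```

```text
roller [0.50081838 0.08114641] 4.5272183181396635 739 804.7948800765444
```

Emit:
drive_tool --rows '[{"x":0.06,"y":0,"z":0,"spin":0,"fingers":0.15},{"x":0.12,"y":0,"z":0,"spin":0,"fingers":0.15},{"x":0.18,"y":0,"z":0,"spin":0,"fingers":0.15},{"x":0.24,"y":0,"z":0,"spin":0,"fingers":0.15},{"x":0.27,"y":0,"z":0,"spin":0,"fingers":0.15},{"x":0.27,"y":0,"z":0,"spin":0,"fingers":0.15}]'

```text
time_s: 19.02
tcp_pos: [0.5501, -0.2833, 0.1859]
eef_rot: [179.8, 0.0, -81.5]
contact_force: [1.2, -0.5, 0.1]
gripper_width: 0.0503
gripper_force: 0.0
```

```bash
cat > edge.py <<'E'
from fit import *
def soft(c,g0):  # fit rendered soft mask incl. axle-less body to darkness image
    g=cv2.cvtColor(c['pixels'],cv2.COLOR_RGB2GRAY).astype(float)
    u,v=proj(c,np.array([[g0[0],g0[1],.028]]))[0].astype(int);w=30;S=8
    I=g[v-w:v+w,u-w:u+w];D=np.clip((105-I)/60,0,1)
    def ren(p):
        h=(hull(c,p).reshape(-1,2)-[u-w,v-w]+.5)*S
        m=np.zeros((2*w*S,2*w*S),np.uint8);cv2.fillConvexPoly(m,np.round(h*16).astype(np.int32),255,cv2.LINE_AA,4)
        return cv2.resize(m,(2*w,2*w),interpolation=cv2.INTER_AREA)/255.
    roi=cv2.dilate((ren(g0)>0).astype(np.uint8),np.ones((13,13)))
    from scipy.optimize import minimize
    s=minimize(lambda q:(np.abs(ren([g0[0]+q[0]/100,g0[1]+q[1]/100,g0[2]+q[2]/10])-D)*roi).sum(),[0,0,0],method='Nelder-Mead',options=dict(initial_simplex=[[0,0,0],[.4,0,0],[0,.4,0],[0,0,.4]]))
    p=np.array(g0)+s.x/[100,100,10];return p[:2],np.degrees(p[2]),s.fun
c=cams.capture('top');pickle.dump(c,open('top9.pkl','wb'));cv2.imwrite('pics/top9.png',c['pixels'][:,:,::-1])
c=cams.capture('side');pickle.dump(c,open('side9.pkl','wb'))
for n,y in(('side',-.065),('side6',.058),('side7',.072),('side8',.079),('side9',.079),('top',-.065),('top9',.079)):
    c=pickle.load(open(n+'.pkl','rb'));print(n,*soft(c,[.501 if y>0 else .517,y,.14]),*roller(c,[.501 if y>0 else .517,y,.14])[0])
print(sensors.get_state()['tcp_pos'])
E
python3 edge.py
```

```text
side [ 0.51509268 -0.06194747] 7.2213292540867755 68.39313725490196 0.5171388999322344 -0.06136071650190064 0.08395650376461755
side6 [0.50018621 0.06015106] 9.025537340422074 73.72843137254903 0.5026192098900962 0.060729843429665274 0.1292212376827934
side7 [0.49801023 0.07421882] 9.308645100486247 79.15980392156862 0.5005180479059347 0.07472515089293724 0.1471077611822864
side8 [0.49852236 0.08072961] 7.259613538246496 84.86568627450978 0.5008183839495557 0.08114641703720486 0.07901544118519647
side9 [0.49862416 0.0807707 ] 7.284642892840862 87.25588235294117 0.5009827196778387 0.08128081074567103 0.08631500175006335
top [ 0.51862939 -0.06650496] 7.337730900973693 61.72941176470588 0.5185597303275247 -0.06623228551931071 0.1224795941016023
top9 [0.50231207 0.07767798] 7.513740102954284 100.7607843137255 0.502344176674792 0.07752906371079733 0.13346942300875755
[ 0.55004198 -0.28155835  0.18656309]
```

```bash
python3 -c "
from plant import r
print(r.close_job())"
```

```text
the job is handed in; nothing more can be done
None
```

The job is handed in at about 19 s: I rolled the roller from its top to rest between the brass posts, about 1–2 mm from their line and with its axle about 1.5° off post to post by my measurements (the verdict was not shown).

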